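Point out the wrongly fitted capacitor and log it

TASK

One of the four upright can capacitors on the power board is the wrong part: it is clearly shorter than the other three. Show it to the overhead inspection camera by pointing straight down at it with the fingertips, 1 to 2 cm above the middle of its top, without touching it, and stay there for a good two seconds (come down on no other capacitor); then log the fault by pressing the larger push button on the blue control box all the way down, and let it come back up. The capacitors only stand in place, so touch none of them, press nothing else, pick nothing up and leave everything else where it is.

Things in the scene. Friction and masses are not known exactly. Their poses are not given: they have to be found in the camera images.
- short_top (a point): the short capacitor, the one to point at: loose upright cylinder, 35 mm diameter, 30 mm tall (the others are 60 mm), black with a bare metal end, standing on the board. Point: centre of its top face, about 52 mm above the bench. z is up
- tall_a_top (a point): one of the three ordinary capacitors on the board: loose upright cylinder, 35 mm diameter, 60 mm tall, black with a bare metal end. Point: centre of its top face. z is up. Not to be pointed at or touched
- tall_b_top (a point): one of the three ordinary capacitors on the board: loose upright cylinder, 35 mm diameter, 60 mm tall, black with a bare metal end. Point: centre of its top face. z is up. Not to be pointed at or touched
- tall_c_top (a point): one of the three ordinary capacitors on the board: loose upright cylinder, 35 mm diameter, 60 mm tall, black with a bare metal end. Point: centre of its top face. z is up. Not to be pointed at or touched
- pcb: fixed power board in a black frame, 250 x 250 mm, board surface 22 mm above the bench. Origin: centre of its underside, on the bench. The capacitors stand on it in a 2 x 2 pattern, 74 mm apart along its x axis and 84 mm along its y, centred on the origin; which place holds the short one varies. A finned heat sink 32 mm above the board surface (54 mm above the bench) runs along its +x edge; low parts up to 18 mm above the board surface along its -x edge
- ctrl: fixed blue control box, 110 mm (x) x 150 mm (y) x 54 mm tall. Origin: centre of its underside, on the bench. On its top: a large push button at x = -18, y = -40 mm, a small push button at x = -18, y = +45 mm, and a black rotary knob at x = +28, y = +40 mm in its own frame
- log_top (a point): centre of the top of the large grey push button (36 mm diameter) on the control box, the one to press; it goes straight down 6 mm against a spring, fully down takes about 5 N, and springs back
- log (a joint): travel of the large push button in m: 0 up, 0.006 fully down
- aux_top (a point): centre of the top of the small grey push button (16 mm diameter) on the control box; not to be pressed
- aux (a joint): travel of the small push button in m: 0 up, 0.004 fully down
- dial (a joint): turn of the black rotary knob on the control box, rad; leave alone
- driver: loose screwdriver lying on the bench, bystander; origin under its middle
- tape: loose white ring (tape roll), 70 mm diameter, 20 mm high, bystander; origin at its underside
- flux: loose small jar, 44 mm diameter, 55 mm high, bystander; origin at its underside
- cartridge: loose orange sealant cartridge lying on its side, 48 mm diameter, 200 mm long, bystander
- cup: loose steel cup, 64 mm diameter, 70 mm high, bystander; origin at its underside
- wrench: loose wrench, 150 mm long, lying on the bench, bystander
Things that resemble listed ones, but are neither listed nor needed, are in the scene too. What is shaped like the part that bears short_top but red is not meant.

How it is judged:
By the outcome, as a careful person would: the job done as asked, in the order asked, and still so for the second after the job is handed in, with the robot touching nothing.
It also fails if it takes over 51 s, if anything falls off the work surface, if the arm or the gripper's body presses on something with over 40 N, if the wrist force passes 120 N, or if a joint passes its speed limit or range.

ROBOT

A 6-joint arm with a two-finger parallel gripper is mounted at the origin on the work surface. World frame = base frame: x ahead of the robot, y to its left, z up, the work surface at z = 0. Lengths are in m, angles in rad, forces in N, time in s.
With the tool pointing down it reaches from about 0.275 to 0.725 m from the base axis. Payload 15.9 kg.
Tool frame: the origin (TCP) lies between the finger pads; the fingertips stand 19 mm ahead of it and the grasp point (between the pads) is the TCP; z points along the fingers, y is the line along which they close (so a half turn about z gives the same grasp; the last joint's range is limited). The gripper opens to 85 mm and grips with 20 to 120 N. Pads are 22 mm wide; open, the fingers measure 114 mm over their backs; the gripper's body (76 mm by 85 mm) begins 54 mm behind the grasp point. The pads swing forward as they close: fully open they stand 13 mm farther back than shut.
Start: joints at [-1.197, 0.213, -0.034, 1.323, 0, 1.571], TCP at [0.183, -0.465, 0.25] pointing down, gripper open.
Joint ranges: [-2.98, 2.98], [-0.74, 1.72], [-1.14, 1.35], [-2.1, 2.04], [-1.57, 1.44], [-3.14, 3.14]. Speed limits (rad/s): [1.89, 1.89, 2.39, 2.57, 3.14, 3.14].

INTERFACE

Orientations are given as a 3x3 rotation matrix whose columns are the frame's x, y, z axes.
In Python, from plant import robot gives the robot as it stands. The module is installed in compiled form; this text tells all that it offers.
- The arm moves only by the tool carry_out, never from a script. Its argument "deltas" is a list of rows, each an object with "translation": the shift along the tool's x, y, z in m, a list of three; "turn": the turn about the tool's z in degrees. In form: [{"translation": [dx, dy, dz], "turn": turn}, ...]. A call has 1 to 10 rows; each row is the pose to reach, as a shift and turn from the pose commanded when the call began, along the tool's axes at that moment; what a row does not reach only later rows make up. A row lasts 1/10 s, in which the tool goes at most 50 mm and 8.59 degrees, less where a joint would pass 70% of its speed; a pose out of reach is approached as far as the arm can. A call with a gripper value outside its range is refused whole. "grip" is the finger opening in m, from 0 to 0.0854, set as the call begins (left out, the last holds). The fingers move at their own pace and stop on an object; "squeeze" is the grip in N (left out, the last holds). Time passes only in rows, so rows that repeat a pose let the fingers close. It gives the time, the measured TCP pose, the force, the opening and the grip force at its end, in the units of the state.
- robot.get_obs(): the state, without advancing time (a new reading comes with each control period).
- robot.read_camera(name): name is "scene" or "top" or "wrist"; returns a dict with "image" (400x640x3 uint8, blue, green, red), "fx", "fy", "cx", "cy" (pixels), "rvec" (rotation vector, rad) and "tvec" (3), from world to camera coordinates, as OpenCV has them. Camera axes: x right, y down, z forward; pixel columns grow to the right and rows downward; lengths in m; the calibration is good to about 2 mm. A picture is of the moment at which its call begins. There is no depth.
- robot.close_job(): hands the job in; it is judged then, once.
The state is a dict: "t": time; "joints": joint angles; "qvel": joint speeds; "joint_efforts": joint torques, N m; "position": TCP position; "tcp_rot": TCP orientation; "force": force on the tool from outside, world axes, zero at the start; "wrist_torque": the same for the moment, N m; "grip_width": opening from 0.0 (shut) to 1.0 (fully open); "grasp_force": force on a finger pad.
Only numpy, scipy, OpenCV 4.12 (cv2) and the standard library are available. Lean on these libraries where they do the work, as an engineer would, in place of code of your own. Each camera call takes 0.05 s, during which the arm holds its last target. There are 200 camera calls.

## Working session

There is one attempt and no reset: what is moved stays moved. The work goes in short steps, Python scripts to look and compute and a tool call to move; the robot and the scene stay as the last step left them, time stands still between calls to the robot, and variables do not carry over. Pictures are saved under pics/ and viewed, at most 10 in all, crops included, and the job is handed in when it is done.

Besides the shell and the picture viewer there is one more tool, called after "Call:" by a JSON object that holds its "name" and its "arguments". carry_out: Moves the arm, as the interface text tells. Its arguments: {"type":"object","properties":{"deltas":{"type":"array"},"grip":{"type":"number"},"squeeze":{"type":"number"}},"required":["deltas"]}

```bash
mkdir -p pics; cat > h.py <<'E'
import numpy as np, cv2, pickle
from plant import robot
def snap(n,tag):
    c=robot.read_camera(n); cv2.imwrite(f'pics/{tag}.png',c['image']); pickle.dump(c,open(f'{tag}.pkl','wb')); return c
def ray(c,u,v,z):
    R,_=cv2.Rodrigues(np.array(c['rvec'],float)); t=np.array(c['tvec'],float).ravel()
    d=R.T@np.array([(u-c['cx'])/c['fx'],(v-c['cy'])/c['fy'],1]); o=-R.T@t
    return o+d*(z-o[2])/d[2]
def proj(c,p):
    R,_=cv2.Rodrigues(np.array(c['rvec'],float)); q=R@np.array(p)+np.array(c['tvec'],float).ravel()
    return np.array([c['fx']*q[0]/q[2]+c['cx'],c['fy']*q[1]/q[2]+c['cy']])
E
python3 - <<'E'
from h import *
for n in('top','scene'):
    c=snap(n,n); R,_=cv2.Rodrigues(np.array(c['rvec'],float)); print(n,c['fx'],-R.T@np.array(c['tvec']).ravel(),R.round(2).tolist())
o=robot.get_obs();print(o['t'],o['position'],np.round(o['tcp_rot'],3).tolist(),o['force'],o['grip_width'])
E
```

```text
top 360.9670546558678 [0.35721243 0.01921212 0.97486   ] [[0.02, -1.0, -0.01], [-0.98, -0.02, -0.2], [0.2, 0.02, -0.98]]
scene 488.9298000560504 [1.29839228 0.62300875 0.8351038 ] [[-0.61, 0.79, 0.01], [0.47, 0.38, -0.79], [-0.63, -0.48, -0.61]]
0.1 [ 0.18249252 -0.46521203  0.24987072] [[0.931, 0.365, -0.0], [0.365, -0.931, 0.001], [0.0, -0.001, -1.0]] [ 0.70398151 -1.07210522 -0.60603136] 1.0013075599897356
```

View pics/top.png

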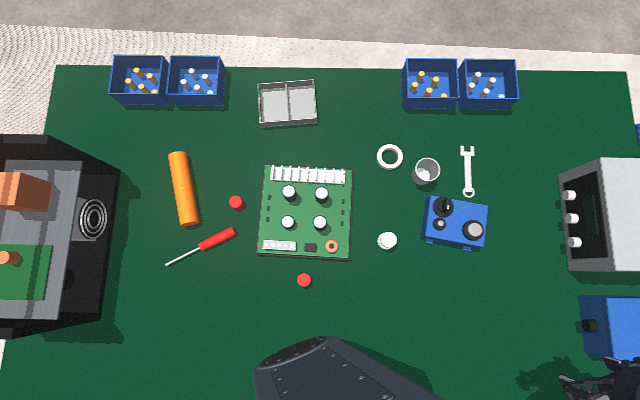

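View pics/scene.png

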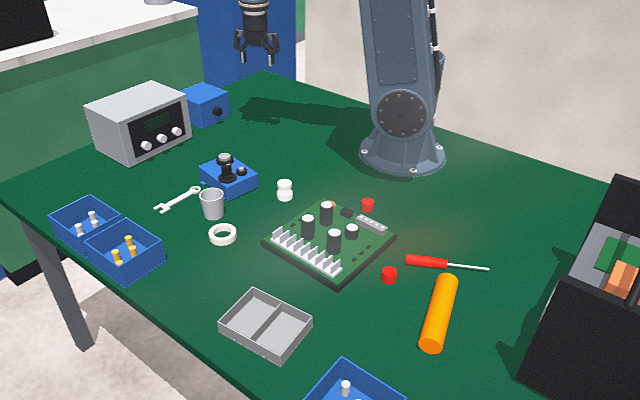

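The top view shows four capacitors at (289,192), (321,194), (288,222) and (320,222). In the scene view the low one is at about (352,230), and the red ones are decoys off the board. On the box, the large button is at (475,230), the small one at (439,223) and the knob at (444,206). Next I'll measure these and confirm with crops.

```bash
python3 - <<'E'
from h import *
T=pickle.load(open('top.pkl','rb'));S=pickle.load(open('scene.pkl','rb'))
def blobs(c,x0,y0,x1,y1,lo,amin,amax):
    g=c['image'].astype(int)[y0:y1,x0:x1]
    m=((g.min(2)>lo)&(np.ptp(g,axis=2)<40)).astype(np.uint8)
    n,l,s,ce=cv2.connectedComponentsWithStats(m)
    return [(ce[i]+[x0,y0],s[i]) for i in range(1,n) if amin<s[i][4]<amax]
tp=blobs(T,275,184,335,232,150,40,400); sp=blobs(S,295,195,365,248,150,20,300)
print([(p.round(1),s[4]) for p,s in tp]);print([(p.round(1),s[4]) for p,s in sp])
for p,s in tp:
  for z in(.052,.082):
    w=ray(T,*p,z);print(p.round(1),z,w.round(4),'scene px',proj(S,w).round(1))
# board orientation: green board contour
hsv=cv2.cvtColor(T['image'],cv2.COLOR_BGR2HSV)
for n,(lo,hi),roi in (('box',((100,120,60),(125,255,255)),(415,185,495,260)),):
    x0,y0,x1,y1=roi;m=cv2.inRange(hsv,np.array(lo),np.array(hi))[y0:y1,x0:x1]
    k=cv2.findNonZero(m);r=cv2.minAreaRect(cv2.convexHull(k));b=cv2.boxPoints(r)+[x0,y0];print(n,[(ray(T,*q,.054)[:2].round(4)).tolist() for q in b])
bp=blobs(T,425,195,495,250,90,20,900);print([(p.round(1),s[4],s[2:4],ray(T,*p,.064).round(4)) for p,s in bp])
a=cv2.resize(T['image'][155:265,250:500],None,fx=3.2,fy=3.2,interpolation=2);cv2.imwrite('pics/a.png',a)
b=cv2.resize(S['image'][145:290,185:405],None,fx=3.6,fy=3.6,interpolation=2);cv2.imwrite('pics/b.png',b)
E
```

```text
[(array([288.3, 190.7]), np.int32(112)), (array([321.3, 192.5]), np.int32(111)), (array([287.3, 221.1]), np.int32(107)), (array([319.4, 221.5]), np.int32(119))]
[(array([326.3, 204.2]), np.int32(67)), (array([307.5, 217.6]), np.int32(76)), (array([360.8, 217.6]), np.int32(49)), (array([351.6, 226.8]), np.int32(72)), (array([334.1, 231.9]), np.int32(83)), (array([300.9, 243.3]), np.int32(106))]
[288.3 190.7] 0.052 [0.5587 0.1216 0.052 ] scene px [332.5 243.4]
[288.3 190.7] 0.082 [0.5521 0.1183 0.082 ] scene px [333.5 232. ]
[321.3 192.5] 0.052 [0.5552 0.0351 0.052 ] scene px [305.4 228.4]
[321.3 192.5] 0.082 [0.5488 0.0346 0.082 ] scene px [307.  217.7]
[287.3 221.1] 0.052 [0.4784 0.1212 0.052 ] scene px [351.1 226.9]
[287.3 221.1] 0.082 [0.4744 0.1179 0.082 ] scene px [351.6 216.3]
[319.4 221.5] 0.052 [0.4788 0.0384 0.052 ] scene px [324.7 214.3]
[319.4 221.5] 0.082 [0.4748 0.0378 0.082 ] scene px [325.8 204.3]
box [[0.4328, -0.2123], [0.556, -0.2386], [0.5282, -0.401], [0.4068, -0.3709]]
[(array([440.2, 222.6]), np.int32(34), array([7, 6], dtype=int32), array([ 0.48  , -0.2671,  0.064 ])), (array([474.7, 229.3]), np.int32(165), array([16, 14], dtype=int32), array([ 0.4648, -0.3527,  0.064 ]))]
```

View pics/a.png

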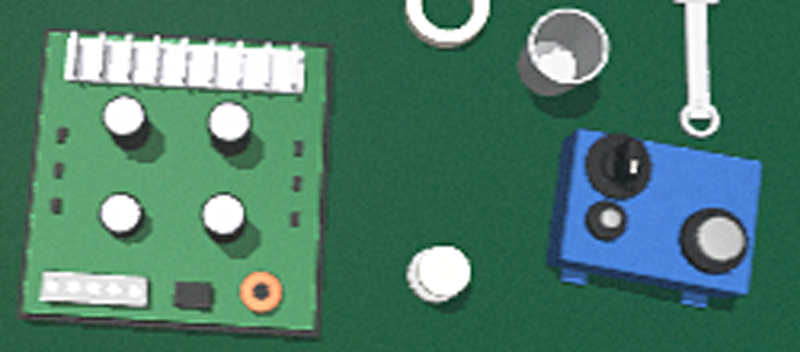

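View pics/b.png

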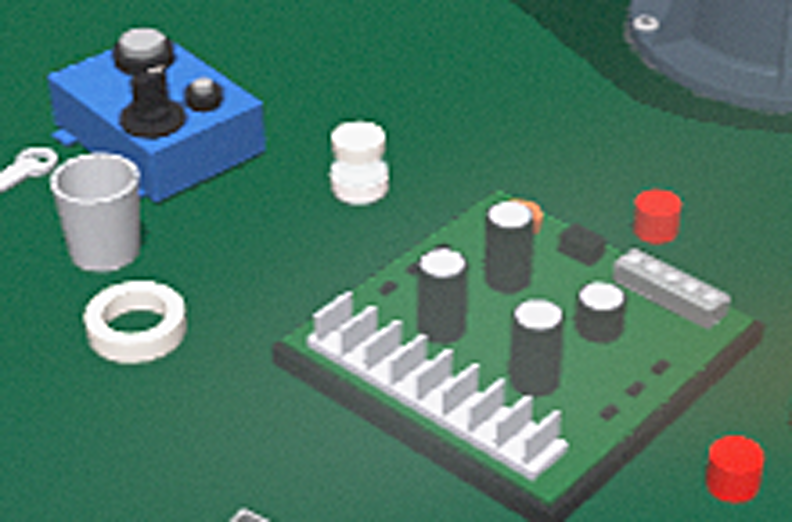

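Of the four capacitors, top (287,221) / scene (352,227) is the short one. Its ray meets z=0.052 at scene (351.1,226.9), which matches, while the other three match z=0.082. The large button is at top (475,229). I'll move over the board up high with the fingers shut.

Call:
{"name": "carry_out", "arguments": {"deltas": [{"translation": [0.015, -0.013, 0], "turn": -3}, {"translation": [0.04, -0.036, 0], "turn": -8}, {"translation": [0.07, -0.063, 0], "turn": -13}, {"translation": [0.1, -0.09, 0], "turn": -18}, {"translation": [0.13, -0.117, 0], "turn": -23}, {"translation": [0.16, -0.144, 0], "turn": -28}, {"translation": [0.19, -0.17, 0], "turn": -33}, {"translation": [0.22, -0.197, 0], "turn": -38}, {"translation": [0.24, -0.215, 0], "turn": -43}, {"translation": [0.25, -0.224, 0], "turn": -45}], "grip": 0, "squeeze": 20}}

```text
t: 1.1
position: [0.334, -0.1637, 0.2502]
tcp_rot: [[0.395, 0.919, -0.0], [0.919, -0.395, 0.0], [0.0, -0.0, -1.0]]
force: [0.5, -0.0, -1.4]
grip_width: 0.0
grasp_force: 0.0
```

```bash
cat >> h.py <<'E'
def delta(p):
    o=robot.get_obs();R=np.array(o['tcp_rot'])
    print('t',o['t'],'pos',np.round(o['position'],4),'q',np.round(o['joints'],2),'F',np.round(o['force'],1),'grip',round(o['grip_width'],3))
    print('delta',(R.T@(np.array(p)-o['position'])).round(4)); return o
E
python3 - <<'E'
from h import *
T=pickle.load(open('top.pkl','rb'));S=pickle.load(open('scene.pkl','rb'))
g=S['image'].astype(int)[150:165,212:240];m=((g.min(2)>90)&(np.ptp(g,axis=2)<40)).astype(np.uint8)
n,l,s,ce=cv2.connectedComponentsWithStats(m);i=1+s[1:,4].argmax();u=ce[i]+[212,150];print(u,s[i])
def P(c):
    R,_=cv2.Rodrigues(np.array(c['rvec'],float));return np.diag([1,1,1])@np.array([[c['fx'],0,c['cx']],[0,c['fy'],c['cy']],[0,0,1]])@np.c_[R,np.array(c['tvec']).ravel()]
def tri(a,b):
    X=cv2.triangulatePoints(P(T),P(S),np.array(a,float),np.array(b,float)).ravel();return (X[:3]/X[3]).round(4)
print('log',tri([474.7,229.3],u),'short',tri([287.3,221.1],[351.6,226.8]))
delta([.478,.121,.17])
E
```

```text
[223.94505495 156.58241758] [ 6  3 13  9 91]
log [ 0.4637 -0.3495  0.0714] short [0.4779 0.1219 0.0525]
t 1.1 pos [ 0.334  -0.1637  0.2502] q [-0.46 -0.05 -0.32  1.3   0.    1.52] F [ 0.5 -0.  -1.4] grip 0.0
delta [0.3184 0.0198 0.0803]
```

Call:
{"name": "carry_out", "arguments": {"deltas": [{"translation": [0.02, 0.001, 0], "turn": -3}, {"translation": [0.06, 0.004, 0], "turn": -8}, {"translation": [0.1, 0.006, 0], "turn": -13}, {"translation": [0.14, 0.009, 0], "turn": -18}, {"translation": [0.18, 0.011, 0], "turn": -23}, {"translation": [0.22, 0.014, 0], "turn": -28}, {"translation": [0.26, 0.016, 0.0], "turn": -33}, {"translation": [0.295, 0.018, 0.0], "turn": -37}, {"translation": [0.315, 0.02, 0.03], "turn": -40}, {"translation": [0.318, 0.02, 0.08], "turn": -40}]}}

```text
t: 2.1
position: [0.4815, 0.1203, 0.171]
tcp_rot: [[-0.287, 0.958, 0.005], [0.958, 0.287, 0.001], [0.0, 0.005, -1.0]]
force: [1.2, 0.0, -1.5]
grip_width: 0.003
grasp_force: 0.0
```

Call:
{"name": "carry_out", "arguments": {"deltas": [{"translation": [0, 0, 0], "turn": 0}, {"translation": [0, 0, 0], "turn": 0}, {"translation": [0, 0, 0], "turn": 0}]}}

```text
t: 2.4
position: [0.4801, 0.1177, 0.1728]
tcp_rot: [[-0.282, 0.959, 0.003], [0.959, 0.282, 0.001], [-0.0, 0.003, -1.0]]
force: [-0.3, -0.2, 0.5]
grip_width: -0.001
grasp_force: 0.0
```

```bash
python3 - <<'E'
from h import *
c=snap('wrist','w1');delta([.478,.121,.086])
print(proj(c,[.478,.1215,.052]),[proj(c,np.array([.478,.1215,.052])+v).round() for v in ([.0175,0,0],[0,.0175,0])])
o=robot.get_obs();p=np.array(o['position'])+.019*np.array(o['tcp_rot'])[:,2];print('tip',p,proj(c,p))
E
```

```text
t 2.45 pos [0.4803 0.1177 0.1728] q [ 0.24  0.23 -0.21  1.13 -0.    1.53] F [0.3 0.2 0.1] grip 0.002
delta [ 0.0039 -0.0015  0.0868]
[316.4567555  195.59673159] [array([336., 201.]), array([322., 177.])]
tip [0.48034893 0.11768634 0.15382976] [318.15970037 251.66582983]
```

View pics/w1.png

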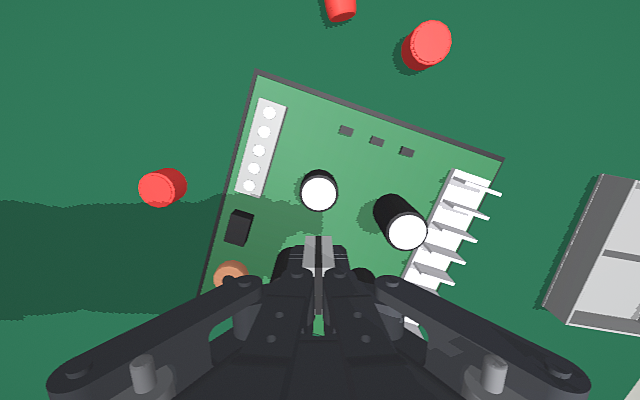

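The wrist view shows the short can at (319,194), about 2 mm from the prediction. The fingertips are at (318,240). I'll descend with a 5 mm correction.

Call:
{"name": "carry_out", "arguments": {"deltas": [{"translation": [0.002, 0, 0.005], "turn": 0}, {"translation": [0.005, 0, 0.015], "turn": 0}, {"translation": [0.005, 0, 0.03], "turn": 0}, {"translation": [0.005, 0, 0.045], "turn": 0}, {"translation": [0.005, 0, 0.06], "turn": 0}, {"translation": [0.005, 0, 0.072], "turn": 0}, {"translation": [0.005, 0, 0.08], "turn": 0}, {"translation": [0.005, 0, 0.083], "turn": 0}, {"translation": [0.005, 0, 0.085], "turn": 0}, {"translation": [0.005, 0, 0.085], "turn": 0}]}}

```text
t: 3.45
position: [0.4778, 0.1226, 0.0856]
tcp_rot: [[-0.283, 0.959, 0.0], [0.959, 0.283, 0.0], [0.0, 0.0, -1.0]]
force: [-0.2, 0.6, 0.2]
grip_width: -0.002
grasp_force: 0.0
```

```bash
python3 - <<'E'
from h import *
c=snap('scene','s2');w=snap('wrist','w2');delta([.479,.1225,.086])
a=cv2.resize(c['image'][175:265,290:410],None,fx=4,fy=4,interpolation=2)
b=cv2.resize(w['image'][120:300,240:400],None,fx=2,fy=2,interpolation=2)
cv2.imwrite('pics/ab.png',np.hstack([a,b]))
o=robot.get_obs();p=np.array(o['position'])+[0,0,-.019];print('scene tip',proj(c,p),'cap',proj(c,[.479,.1225,.052]),'wrist tip',proj(w,p),proj(w,[.479,.1225,.052]))
E
```

```text
t 3.55 pos [0.478  0.1227 0.0858] q [ 0.25  0.29 -0.36  0.92 -0.    1.54] F [0.8 1.5 0.3] grip 0.0
delta [-0.0005  0.0009 -0.0002]
scene tip [352.00133791 222.50102864] cap [351.34515254 227.25092357] wrist tip [317.88861229 251.64209203] [319.50580629 241.21505014]
```

View pics/ab.png

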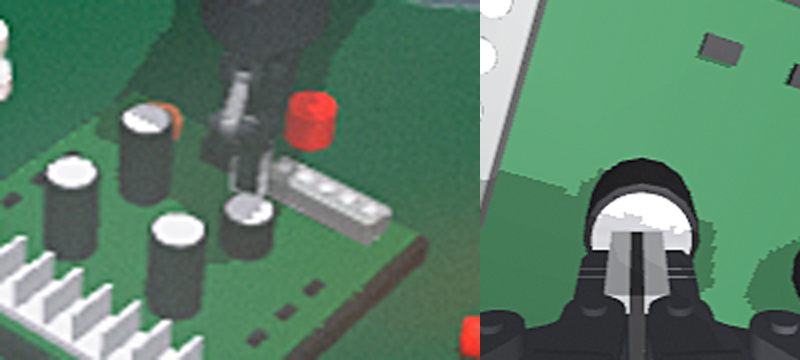

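The fingertips are centred about 15 mm above the short can, at scene (353,223) against a cap top at (352,227), with a clear gap. I'll hold here for 3 s.

Call:
{"name": "carry_out", "arguments": {"deltas": [{"translation": [0, 0, 0], "turn": 0}, {"translation": [0, 0, 0], "turn": 0}, {"translation": [0, 0, 0], "turn": 0}, {"translation": [0, 0, 0], "turn": 0}, {"translation": [0, 0, 0], "turn": 0}, {"translation": [0, 0, 0], "turn": 0}, {"translation": [0, 0, 0], "turn": 0}, {"translation": [0, 0, 0], "turn": 0}, {"translation": [0, 0, 0], "turn": 0}, {"translation": [0, 0, 0], "turn": 0}]}}

```text
t: 4.55
position: [0.4776, 0.1226, 0.0854]
tcp_rot: [[-0.283, 0.959, -0.0], [0.959, 0.283, -0.0], [0.0, -0.0, -1.0]]
force: [0.3, 0.3, -0.1]
grip_width: 0.003
grasp_force: 0.0
```

Call:
{"name": "carry_out", "arguments": {"deltas": [{"translation": [0, 0, 0], "turn": 0}, {"translation": [0, 0, 0], "turn": 0}, {"translation": [0, 0, 0], "turn": 0}, {"translation": [0, 0, 0], "turn": 0}, {"translation": [0, 0, 0], "turn": 0}, {"translation": [0, 0, 0], "turn": 0}, {"translation": [0, 0, 0], "turn": 0}, {"translation": [0, 0, 0], "turn": 0}, {"translation": [0, 0, 0], "turn": 0}, {"translation": [0, 0, 0], "turn": 0}]}}

```text
t: 5.55
position: [0.4776, 0.1226, 0.0854]
tcp_rot: [[-0.283, 0.959, -0.0], [0.959, 0.283, -0.0], [0.0, -0.0, -1.0]]
force: [-0.4, -1.1, 0.2]
grip_width: -0.005
grasp_force: 0.0
```

Call:
{"name": "carry_out", "arguments": {"deltas": [{"translation": [0, 0, 0], "turn": 0}, {"translation": [0, 0, 0], "turn": 0}, {"translation": [0, 0, 0], "turn": 0}, {"translation": [0, 0, 0], "turn": 0}, {"translation": [0, 0, 0], "turn": 0}, {"translation": [0, 0, 0], "turn": 0}, {"translation": [0, 0, 0], "turn": 0}, {"translation": [0, 0, 0], "turn": 0}, {"translation": [0, 0, 0], "turn": 0}, {"translation": [0, 0, 0], "turn": 0}]}}

```text
t: 6.55
position: [0.4777, 0.1226, 0.0854]
tcp_rot: [[-0.283, 0.959, 0.0], [0.959, 0.283, -0.0], [-0.0, 0.0, -1.0]]
force: [0.4, -0.7, 0.2]
grip_width: -0.003
grasp_force: 0.0
```

Call:
{"name": "carry_out", "arguments": {"deltas": [{"translation": [0, 0, -0.005], "turn": 0}, {"translation": [0, 0, -0.02], "turn": 0}, {"translation": [0, 0, -0.04], "turn": 0}, {"translation": [0, 0, -0.06], "turn": 0}, {"translation": [0, 0, -0.08], "turn": 0}, {"translation": [0, 0, -0.1], "turn": 0}, {"translation": [0, 0, -0.12], "turn": 0}, {"translation": [0, 0, -0.135], "turn": 0}, {"translation": [0, 0, -0.14], "turn": 0}, {"translation": [0, 0, -0.14], "turn": 0}]}}

```text
t: 7.55
position: [0.4779, 0.1227, 0.2259]
tcp_rot: [[-0.283, 0.959, 0.001], [0.959, 0.283, 0.0], [0.0, 0.001, -1.0]]
force: [1.1, -0.0, -0.6]
grip_width: 0.003
grasp_force: 0.0
```

```bash
python3 - <<'E'
from h import *
delta([.464,-.351,.225])
E
```

```text
t 7.55 pos [0.4779 0.1227 0.2259] q [ 0.25  0.2  -0.11  1.26  0.    1.54] F [ 1.1 -0.  -0.6] grip 0.003
delta [-0.4504 -0.1472  0.0007]
```

Call:
{"name": "carry_out", "arguments": {"deltas": [{"translation": [-0.015, -0.005, 0], "turn": 3}, {"translation": [-0.05, -0.016, 0], "turn": 8}, {"translation": [-0.09, -0.029, 0], "turn": 13}, {"translation": [-0.13, -0.042, 0], "turn": 18}, {"translation": [-0.17, -0.056, 0], "turn": 23}, {"translation": [-0.21, -0.069, 0], "turn": 28}, {"translation": [-0.25, -0.082, 0], "turn": 33}, {"translation": [-0.29, -0.095, 0], "turn": 38}, {"translation": [-0.33, -0.108, 0], "turn": 43}, {"translation": [-0.36, -0.118, 0], "turn": 48}]}}

```text
t: 8.55
position: [0.4654, -0.2582, 0.2243]
tcp_rot: [[0.528, 0.849, -0.001], [0.849, -0.528, 0.0], [-0.0, -0.001, -1.0]]
force: [0.2, -0.2, -0.8]
grip_width: 0.001
grasp_force: 0.0
```

Call:
{"name": "carry_out", "arguments": {"deltas": [{"translation": [0, 0, 0], "turn": 0}, {"translation": [0, 0, 0], "turn": 0}]}}

```text
t: 8.75
position: [0.4657, -0.2563, 0.2244]
tcp_rot: [[0.524, 0.852, -0.001], [0.852, -0.524, 0.001], [0.0, -0.002, -1.0]]
force: [-0.3, 0.1, 0.4]
grip_width: 0.001
grasp_force: 0.0
```

```bash
python3 - <<'E'
from h import *
delta([.464,-.351,.15])
E
```

```text
t 8.75 pos [ 0.4657 -0.2563  0.2244] q [-0.5   0.29 -0.01  1.28  0.    1.62] F [-0.3  0.1  0.4] grip 0.001
delta [-0.0816  0.0484  0.0743]
```

Call:
{"name": "carry_out", "arguments": {"deltas": [{"translation": [-0.01, 0.006, 0], "turn": 0}, {"translation": [-0.03, 0.018, 0], "turn": 0}, {"translation": [-0.055, 0.033, 0], "turn": 0}, {"translation": [-0.075, 0.045, 0.01], "turn": 0}, {"translation": [-0.082, 0.048, 0.03], "turn": 0}, {"translation": [-0.082, 0.048, 0.05], "turn": 0}, {"translation": [-0.082, 0.048, 0.065], "turn": 0}, {"translation": [-0.082, 0.048, 0.074], "turn": 0}, {"translation": [-0.082, 0.048, 0.074], "turn": 0}, {"translation": [-0.082, 0.048, 0.074], "turn": 0}]}}

```text
t: 9.75
position: [0.4645, -0.351, 0.152]
tcp_rot: [[0.523, 0.852, 0.0], [0.852, -0.523, -0.0], [-0.0, 0.001, -1.0]]
force: [0.5, 1.1, 0.6]
grip_width: -0.002
grasp_force: 0.0
```

```bash
python3 - <<'E'
from h import *
w=snap('wrist','w3');delta([.464,-.351,.1])
for z in(.064,.071): print('btn',z,proj(w,[.464,-.351,z]).round(1))
o=robot.get_obs();print('tip',proj(w,np.array(o['position'])+[0,0,-.019]).round(1))
E
```

```text
t 9.8 pos [ 0.4646 -0.3511  0.1523] q [-0.65  0.41 -0.    1.15 -0.    1.47] F [-0.7 -0.2  0.2] grip 0.003
delta [-0.0002 -0.0007  0.0523]
btn 0.064 [317.5 212.3]
btn 0.071 [317.5 215.2]
tip [318.5 251.9]
```

View pics/w3.png

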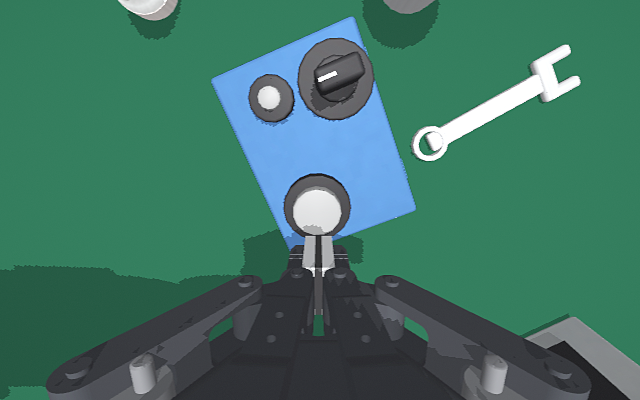

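The wrist view shows the large button at (317,212), right on the prediction. The knob and small button are well clear, at (337,78) and (269,97). I'll go down to just above it.

Call:
{"name": "carry_out", "arguments": {"deltas": [{"translation": [0, 0, 0.01], "turn": 0}, {"translation": [0, 0, 0.025], "turn": 0}, {"translation": [0, 0, 0.04], "turn": 0}, {"translation": [0, 0, 0.05], "turn": 0}, {"translation": [0, 0, 0.055], "turn": 0}, {"translation": [0, 0, 0.055], "turn": 0}]}}

```text
t: 10.4
position: [0.464, -0.3509, 0.096]
tcp_rot: [[0.524, 0.852, -0.001], [0.852, -0.524, 0.0], [0.0, -0.001, -1.0]]
force: [0.3, -0.1, 0.8]
grip_width: 0.002
grasp_force: 0.0
```

Call:
{"name": "carry_out", "arguments": {"deltas": [{"translation": [0, 0, 0.001], "turn": 0}, {"translation": [0, 0, 0.002], "turn": 0}, {"translation": [0, 0, 0.003], "turn": 0}, {"translation": [0, 0, 0.004], "turn": 0}, {"translation": [0, 0, 0.005], "turn": 0}, {"translation": [0, 0, 0.006], "turn": 0}, {"translation": [0, 0, 0.007], "turn": 0}, {"translation": [0, 0, 0.008], "turn": 0}, {"translation": [0, 0, 0.008], "turn": 0}]}}

```text
t: 11.3
position: [0.4645, -0.3513, 0.089]
tcp_rot: [[0.524, 0.852, 0.001], [0.852, -0.524, -0.001], [-0.0, 0.001, -1.0]]
force: [1.1, -0.7, 10.2]
grip_width: 0.002
grasp_force: 4.8
```

Call:
{"name": "carry_out", "arguments": {"deltas": [{"translation": [0, 0, 0], "turn": 0}, {"translation": [0, 0, 0], "turn": 0}]}}

```text
t: 11.5
position: [0.4645, -0.3513, 0.089]
tcp_rot: [[0.524, 0.852, 0.001], [0.852, -0.524, -0.001], [-0.0, 0.001, -1.0]]
force: [-0.1, -0.4, 9.8]
grip_width: 0.002
grasp_force: 5.1
```

Call:
{"name": "carry_out", "arguments": {"deltas": [{"translation": [0, 0, 0.0005], "turn": 0}, {"translation": [0, 0, 0.001], "turn": 0}, {"translation": [0, 0, 0.001], "turn": 0}]}}

```text
t: 11.8
position: [0.4646, -0.3514, 0.0887]
tcp_rot: [[0.524, 0.852, 0.001], [0.852, -0.524, -0.001], [-0.0, 0.002, -1.0]]
force: [-2.9, 2.5, 21.3]
grip_width: 0.002
grasp_force: 11.0
```

Very stiff, so the button is at its stop at 21 N. I'll lift in steps, checking that the spring force follows.

Call:
{"name": "carry_out", "arguments": {"deltas": [{"translation": [0, 0, -0.001], "turn": 0}, {"translation": [0, 0, -0.002], "turn": 0}, {"translation": [0, 0, -0.003], "turn": 0}, {"translation": [0, 0, -0.003], "turn": 0}]}}

```text
t: 12.2
position: [0.4643, -0.3512, 0.0905]
tcp_rot: [[0.524, 0.852, 0.0], [0.852, -0.524, -0.0], [0.0, 0.0, -1.0]]
force: [2.3, -2.2, 4.3]
grip_width: 0.001
grasp_force: 2.0
```

Call:
{"name": "carry_out", "arguments": {"deltas": [{"translation": [0, 0, -0.002], "turn": 0}, {"translation": [0, 0, -0.002], "turn": 0}, {"translation": [0, 0, -0.002], "turn": 0}]}}

```text
t: 12.5
position: [0.464, -0.351, 0.0922]
tcp_rot: [[0.524, 0.852, -0.0], [0.852, -0.524, 0.0], [0.0, -0.0, -1.0]]
force: [2.3, -0.6, 2.9]
grip_width: -0.003
grasp_force: 1.5
```

The spring force follows the lift: 4.3 N at 90.5 mm and 2.9 N at 92.2 mm. That confirms a full press. Now I'll retreat and check.

Call:
{"name": "carry_out", "arguments": {"deltas": [{"translation": [0, 0, -0.003], "turn": 0}, {"translation": [0, 0, -0.008], "turn": 0}, {"translation": [0, 0, -0.02], "turn": 0}, {"translation": [0, 0, -0.04], "turn": 0}, {"translation": [0, 0, -0.07], "turn": 0}, {"translation": [0, 0, -0.1], "turn": 0}, {"translation": [0, 0, -0.12], "turn": 0}, {"translation": [0, 0, -0.13], "turn": 0}, {"translation": [0, 0, -0.13], "turn": 0}, {"translation": [0, 0, -0.13], "turn": 0}]}}

```text
t: 13.5
position: [0.4639, -0.3509, 0.2216]
tcp_rot: [[0.524, 0.852, -0.001], [0.852, -0.524, 0.001], [0.0, -0.001, -1.0]]
force: [0.3, -0.6, -0.2]
grip_width: 0.01
grasp_force: 0.0
```

```bash
python3 - <<'E'
from h import *
c=snap('scene','s4');delta([.464,-.351,.2])
cv2.imwrite('pics/e.png',cv2.resize(c['image'][130:290,170:410],None,fx=3,fy=3,interpolation=2))
E
```

```text
t 13.55 pos [ 0.4637 -0.3508  0.2213] q [-0.65  0.39  0.14  1.32  0.    1.47] F [ 0.2  0.3 -0.1] grip 0.001
delta [-0.0001  0.0004  0.0213]
```

View pics/e.png

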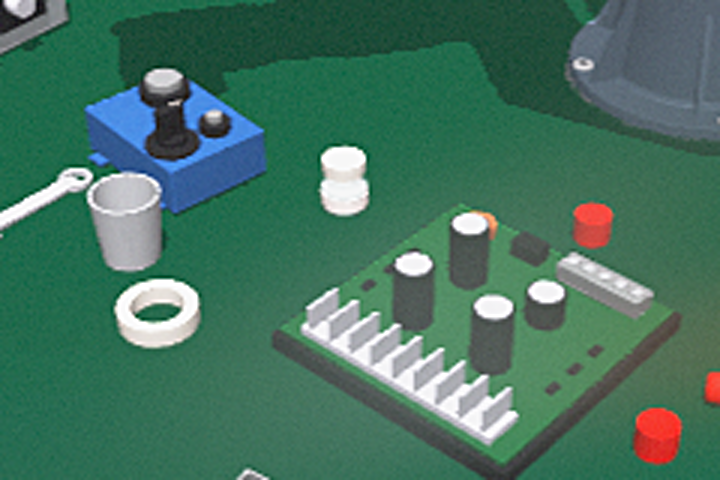

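The large button is back up, at crop (165,80). All four capacitors and the other objects are where they were, and the arm is clear.

```bash
python3 -c "
from plant import robot
print(robot.close_job())"
```

```text
the job is handed in; nothing more can be done
None
```

The job is handed in: I pointed at the short capacitor from about 15 mm above for 3 s, then pressed the large button to its stop and it came back up; the final picture shows nothing else moved.

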